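Clear two bottles, weigh the tin behind them, put the bottles back

ROBOT

A 6-joint arm with a two-finger parallel gripper is mounted at the origin on a cart in front of the work surface, level with it; the furniture and walls round the work are solid. World frame = base frame: x ahead of the robot, y to its left, z up, the work surface at z = 0. Lengths are in m, angles in rad, forces in N, time in s.
With the tool pointing down it reaches from about 0.375 to 0.925 m from the base axis. Payload 5.7 kg.
Tool frame: the origin (TCP) lies midway between the tips of the shut fingers; the grasp point (between the pads) lies 19 mm behind it (hold_point_z is the distance from the TCP to the grasp point, in m); z points along the fingers, y is the line along which they close (so a half turn about z gives the same grasp; the last joint's range is limited). The gripper opens to 85 mm and grips with 20 to 120 N. Pads are 22 mm wide; open, the fingers measure 114 mm over their backs; the gripper's body (76 mm by 85 mm) begins 54 mm behind the grasp point. The pads swing forward as they close: fully open they stand 13 mm farther back than shut.
Start: joints at [-1.398, 0.359, 1.51, -0, 1.272, -0.115], TCP at [0.17, -0.575, 0.231] pointing down, gripper open.
Joint ranges: [-2.97, 2.97], [-1.01, 2.36], [0.21, 2.38], [-0.96, 4.11], [0.2, 2.71], [-2.98, 2.98]. Speed limits (rad/s): [2.39, 2.39, 3.14, 3.14, 3.14, 3.14].

INTERFACE

Orientations are given as a unit quaternion [w, x, y, z].
In Python, from rig import state, snapshot, camera_model, close_job, hold_point_z gives the robot as it stands.
- The arm moves only by the shell command python3 -m crank 'ROWS' [FORCE]. ROWS is JSON, a list that holds one entry, the list of rows, each a list of 7 numbers: the opening in per cent of the stroke, from 0 (shut) to 100 (fully open), then the shift along the tool's x, y, z in m, then the turn, a rotation vector about the tool's x, y, z in degrees. A call has 1 to 8 rows; each row shifts and turns the commanded pose from where the row before left it, along the tool's axes as they then stand; what a row does not reach is not made up. A row lasts 1/10 s, in which the tool goes at most 50 mm and 8.59 degrees, less where a joint would pass 70% of its speed; a pose out of reach is approached as far as the arm can. A call is refused whole if a number of a shift passes 0.05 or a number of a turn 8.59, either way. A call with a gripper value outside its range is refused whole. The fingers move at their own pace and stop on an object; FORCE is the grip in N (left out, the last holds). Time passes only in rows, so rows that do not move let the fingers close. It gives the time, the measured TCP pose, the force, the opening and the grip force at its end, in the units of the state.
- state(): the state, without advancing time (a new reading comes with each control period).
- snapshot(name): name is "side" or "top"; returns the picture (480x640x3 uint8, blue, green, red); there is no depth.
- camera_model(name): a dict with "K" (3x3 intrinsics, pixels), "k1" (the pictures are not rectified: a ray, as slopes to the right and down, at radius r is drawn at 1 + k1 r^2 times it, then the intrinsics apply), "xyz" and "attitude" of the camera in the world. Camera axes: x right, y up, looking along -z (the intrinsics and any distortion apply to the point x, -y, -z); pixel columns grow to the right and rows downward; lengths in m; the calibration is good to about 2 mm. A picture is of the moment at which its call begins. camera_model takes no time and is no camera call.
- close_job(): hands the job in; it is judged then, once.
The state is a dict: "t": time; "joint_pos": joint angles; "dq": joint speeds; "effort": joint torques, N m; "tool_pos": TCP position; "eef_rot": TCP orientation; "ft_force": force on the tool from outside, world axes, zero at the start; "torque": the same for the moment, N m; "opening": opening from 0.0 (shut) to 1.0 (fully open); "grasp_force": force on a finger pad.
Only numpy, scipy, OpenCV 4.12 (cv2) and the standard library are available. Lean on these libraries where they do the work, as an engineer would, in place of code of your own. Each camera call takes 0.05 s, during which the arm holds its last target. There are 200 camera calls.

TASK

The low metal tin on the bottle station stands hemmed in behind two tall bottles. First move both tall bottles to the empty steel tray and stand them there upright, then set the tin upright in the middle of the balance pan, and only then put each bottle back upright on the very ring of the station that it came from. Do not tip anything over, and leave the wash bottle, the tape roll and the little bottle where they are.

Things in the scene. Friction and masses are not known exactly. Their poses are not given: they have to be found in the camera images.
- station: Bottle station: fixed grey plastic tray, 140 (its x) x 176 (its y) mm, floor 4 mm above the worktop, rim 10 mm high (12.5 mm with its bead) and 4 mm thick. Three thin white rings are printed on its floor: two of 72 mm diameter in front (centres at x -22, y +50 and y -50 mm), one of 58 mm behind (x +26, y 0). Origin: centre of the underside; x points to the back, the side of the single ring; z up
- side_tray: Side tray, empty at the start: fixed stainless tray, 200 (its x) x 105 (its y) mm, floor 4 mm above the worktop, rim 10 mm high (12.5 mm with its bead), 4 mm thick. Both bottles fit standing one behind the other along its x, for example at x +48 and -48 mm. Origin: centre of the underside, z up
- balance: Bench balance: fixed white housing 150 (its x) x 112 (its y) x 36 mm with a dark display at its -x end and a round steel pan on top. Origin: centre of the underside, z up
- pan (a point): Centre of the balance pan's upper face, 24 mm along the balance's +x from its centre, 44 mm above the worktop. The pan is a flat disc of 90 mm diameter that does not move, with a round rim 3.3 mm high, inside diameter 83 mm
- bottle_amber: Tall dark brown bottle with a black screw cap: 58 mm diameter, 124 mm high, 0.22 kg; the body is straight up to about half its height, then a rounded shoulder; the cap (fixed) is 32 mm in diameter and takes the top 18 mm. Stands on one of the two front rings. Origin: centre of the underside, z up
- bottle_white: Tall white plastic bottle with a blue screw cap: 62 mm diameter, 139 mm high, 0.30 kg; the body is straight up to about half its height, then a rounded shoulder; the cap (fixed) is 34 mm in diameter and takes the top 20 mm. Stands on the other front ring. Origin: centre of the underside, z up
- tin: Low round steel tin with a plain flat lid (fixed): 50 mm diameter, 40 mm high, 0.12 kg. Stands on the single ring behind the bottles. Origin: centre of the underside, z up
- wash_bottle: Bystander, leave it: white squeeze bottle with a bent jet, 66 x 110 x 183 mm, loose, at the back right. Origin: on the underside
- tape_roll: Bystander, leave it: flat roll of pale masking tape, 100 mm diameter, 24 mm high, loose, at the back right. Origin: centre of the underside
- bottle_small: Bystander, leave it: little white bottle with a red cap, 42 mm diameter, 82 mm high, loose, near the front edge. Origin: centre of the underside
Not all that is in view belongs to the job. What is shaped like the bottle_white but green, purple or turquoise is not meant.

How it is judged:
On the way, in this order (a step that is already met when the one before it is completed fails the run):
1. both tall bottles stand upright and released in the side tray, the tin still in its place (x of bottle_amber in the frame of side_tray between -0.085 and 0.085 m and y of bottle_amber in the frame of side_tray between -0.04 and 0.04 m and z of bottle_amber in the frame of side_tray between -0.002 and 0.012 m and angle between each of bottle_amber, bottle_white's own z axis and vertical below 0.12 rad and contact force between each of bottle_amber, bottle_white and the fingers below 0.3 N and linear speed of each of bottle_amber, bottle_white below 0.02 m/s and angular speed of each of bottle_amber, bottle_white below 0.3 rad/s and x of bottle_white in the frame of side_tray between -0.085 and 0.085 m and y of bottle_white in the frame of side_tray between -0.04 and 0.04 m and z of bottle_white in the frame of side_tray between -0.002 and 0.012 m and distance of tin from where it was at the start of the episode below 0.02 m), for 0.2 s.
2. the tin stands upright and released on the balance pan, both bottles still in the side tray (horizontal distance between tin and pan below 0.02 m and z of tin in the frame of pan between -0.003 and 0.004 m and angle between each of tin, bottle_amber, bottle_white's own z axis and vertical below 0.12 rad and contact force between each of tin, bottle_amber, bottle_white and the fingers below 0.3 N and linear speed of each of tin, bottle_amber, bottle_white below 0.02 m/s and angular speed of each of tin, bottle_amber, bottle_white below 0.3 rad/s and x of bottle_amber in the frame of side_tray between -0.085 and 0.085 m and y of bottle_amber in the frame of side_tray between -0.04 and 0.04 m and z of bottle_amber in the frame of side_tray between -0.002 and 0.012 m and x of bottle_white in the frame of side_tray between -0.085 and 0.085 m and y of bottle_white in the frame of side_tray between -0.04 and 0.04 m and z of bottle_white in the frame of side_tray between -0.002 and 0.012 m), for 0.2 s.
At the end, for the whole second after the job is handed in: Both tall bottles stand upright, released and at rest, each within 15 mm of the place on the station where it stood at the start; the tin stands upright, released and at rest flat on the balance pan, its axis within 20 mm of the pan's centre (distance of each of bottle_amber, bottle_white from where it was at the start of the episode below 0.015 m and angle between each of bottle_amber, bottle_white, tin's own z axis and vertical below 0.12 rad and contact force between each of bottle_amber, bottle_white, tin and the fingers below 0.3 N and linear speed of each of bottle_amber, bottle_white, tin below 0.02 m/s and angular speed of each of bottle_amber, bottle_white, tin below 0.3 rad/s and horizontal distance between tin and pan below 0.02 m and z of tin in the frame of pan between -0.003 and 0.004 m); the robot touches nothing.
It fails at once if a bottle or the tin is tipped over (angle between any of bottle_amber, bottle_white, tin's own z axis and vertical above 0.7 rad).
It fails at once if a bystander (wash bottle, tape roll, little bottle) is pushed more than 25 mm away (distance of any of wash_bottle, tape_roll, bottle_small from where it was at the start of the episode above 0.025 m).
It also fails if it takes over 115 s, if anything falls off the work surface, if the arm or the gripper's body presses on something with over 40 N, if the wrist force passes 120 N, or if a joint passes its speed limit or range.

## Working session

There is one attempt and no reset: what is moved stays moved. The work goes in short steps, Python scripts to look and compute and a shell command to move; the robot and the scene stay as the last step left them, time stands still between calls to the robot, and variables do not carry over. Pictures are saved under pics/ and viewed, at most 14 in all, crops included, and the job is handed in when it is done.

```bash
mkdir -p pics; ls
python3 - <<'E'
from rig import *
import cv2
for n in("top","side"):
    cv2.imwrite(f"pics/{n}0.png",snapshot(n)); print(camera_model(n))
print(state(), hold_point_z() if callable(hold_point_z) else hold_point_z)
E
```

```text
pics
{'K': array([[563.45820567,   0.        , 316.51492956],
       [  0.        , 563.45820567, 243.81430853],
       [  0.        ,   0.        ,   1.        ]]), 'k1': -0.06756601896145137, 'xyz': array([0.42535147, 0.19672447, 1.28264642]), 'attitude': array([ 0.71397246,  0.03934999, -0.0328377 , -0.69829549])}
{'K': array([[448.93645119,   0.        , 325.59039592],
       [  0.        , 448.93645119, 240.91494661],
       [  0.        ,   0.        ,   1.        ]]), 'k1': 0.026137032655511764, 'xyz': array([ 0.54154231, -0.79850909,  0.54564971]), 'attitude': array([ 0.850786  ,  0.52546052, -0.00558935, -0.00481454])}
{'t': 0.1, 'joint_pos': array([-1.39809850e+00,  3.59446286e-01,  1.51131047e+00,  4.44644148e-06,
        1.27249824e+00, -1.15111682e-01]), 'dq': array([-0.00162471, -0.00156523, -0.00390885,  0.00156925,  0.00075183,
       -0.00166779]), 'effort': array([ 3.90328560e-04, -5.28652024e+01, -2.79350531e+01, -3.64998323e-04,
        5.07355508e-03,  1.89683682e-07]), 'tool_pos': array([ 0.17019478, -0.57472718,  0.23053494]), 'eef_rot': array([-8.30887928e-04,  9.89663319e-01,  1.43407894e-01, -2.18050545e-05]), 'ft_force': array([0.61901452, 0.38116374, 0.2583925 ]), 'torque': array([-0.0247068 ,  0.05073936,  0.03344399]), 'grasp_force': 0.0, 'opening': 1.0023406270327606} 0.0187
```

View pics/top0.png

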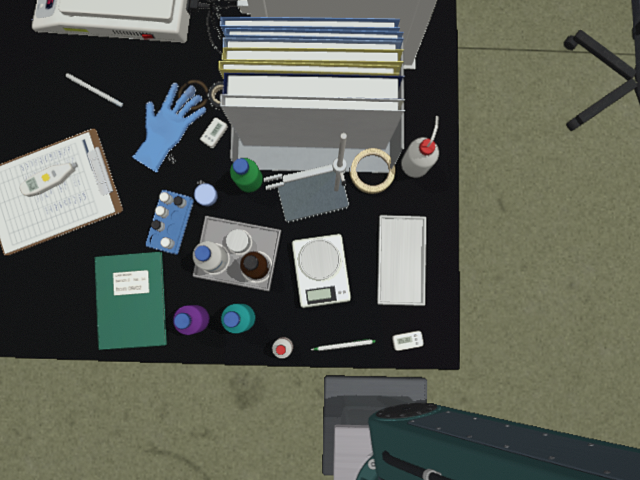

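View pics/side0.png

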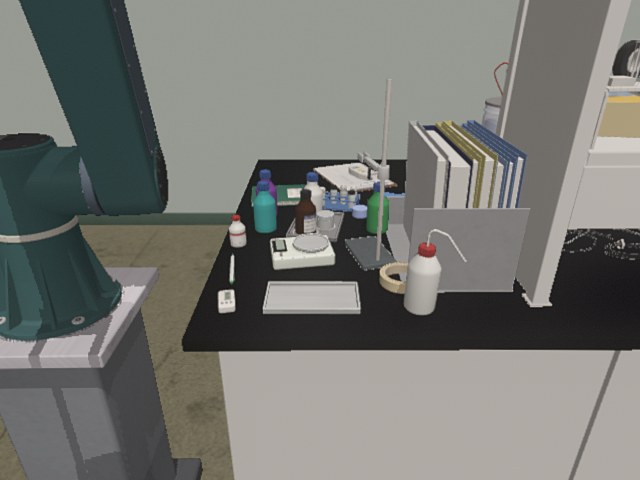

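The top view shows the station near (236,254), the white bottle with its blue cap at (203,254), amber at (256,265) and the tin at (238,241). The balance is at (321,270) and the side tray at (402,260). I'll zoom in to read accurate pixels.

```bash
cat > h.py <<'E'
import numpy as np, cv2
from rig import *
from scipy.spatial.transform import Rotation as R
def rot(q): return R.from_quat([q[1],q[2],q[3],q[0]])
def ray(n,u,v):
    m=camera_model(n);K=m['K']
    p=cv2.undistortPoints(np.array([[[u,v]]],float),K,np.array([m['k1'],0,0,0,0.]))[0,0]
    return np.array(m['xyz']),rot(m['attitude']).apply([p[0],-p[1],-1])
def at(n,u,v,z):
    o,d=ray(n,u,v); return o+d*(z-o[2])/d[2]
def proj(n,P):
    m=camera_model(n);c=rot(m['attitude']).inv().apply(np.atleast_2d(P)-m['xyz'])
    c=c*[1,-1,-1]
    return cv2.projectPoints(c,np.zeros(3),np.zeros(3),m['K'],np.array([m['k1'],0,0,0,0.]))[0][:,0]
E
python3 - <<'E'
import cv2
a=cv2.imread('pics/top0.png')[200:350,170:435]
cv2.imwrite('pics/crop0.png',cv2.resize(a,None,fx=3,fy=3,interpolation=cv2.INTER_CUBIC))
E
```

```text
(no output)
```

View pics/crop0.png

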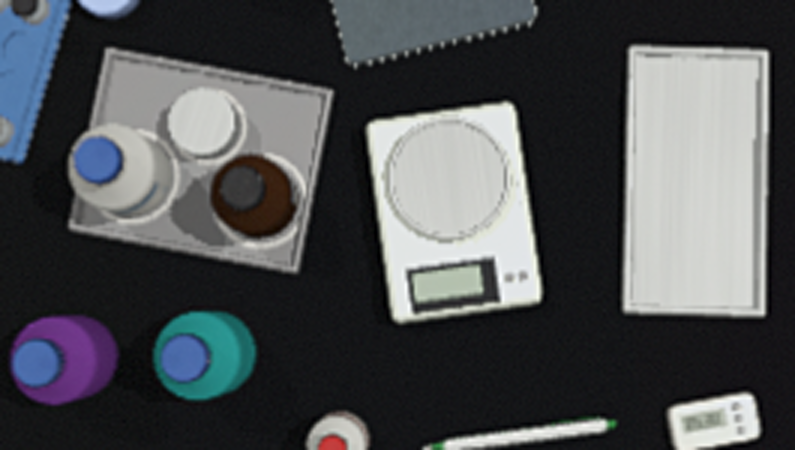

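The crop shows the blue cap at (98,160), black cap (241,188), tin lid (203,123), pan (448,180), the tray corners and the decoy bottles in front of the station.

Run:
```python
from h import *
np.set_printoptions(precision=4,suppress=True)
c=lambda u,v,z:at('top',170+(u+.5)/3-.5,200+(v+.5)/3-.5,z)
for n,u,v,z in [('white',98,160,.143),('amber',241,188,.128),('tin',203,123,.044),('pan',448,180,.0455),('purple',36,363,.139),('turq',185,358,.139),('small',332,446,.082)]: print(n,c(u,v,z)[:2])
T=np.array([c(u,v,.0125)[:2] for u,v in[(629,45),(769,50),(766,316),(623,313)]]);print('tray',T.mean(0),T.tolist(),[np.linalg.norm(T[i]-T[i-1]) for i in range(4)])
S=np.array([c(u,v,.0125)[:2] for u,v in[(108,48),(333,90),(297,272),(68,230)]]);print('stat',S.mean(0),[np.linalg.norm(S[i]-S[i-1]) for i in range(4)])
x=(S[0]+S[1]-S[2]-S[3]);x/=np.linalg.norm(x);y=np.array([-x[1],x[0]])
o=S.mean(0);print('yaw',np.degrees(np.arctan2(x[1],x[0])),'ringL',o-.022*x+.05*y,'ringR',o-.022*x-.05*y,'back',o+.026*x)
t=(T[0]+T[1]-T[2]-T[3]);print('trayyaw',np.degrees(np.arctan2(t[1],t[0])))
for u,v,z in [(244,162,.139),(343,135,.4),(280,348,.08)]: print(at('top',u,v,z))
print('greencap',at('top',241,167,.139))
s=state();print(rot(s['eef_rot']).as_matrix())
```

```text
white [0.5181 0.4409]
amber [0.5023 0.3447]
tin [0.5554 0.3852]
pan [0.5171 0.2033]
purple [0.38   0.4783]
turq [0.386  0.3772]
small [0.3251 0.2805]
tray [0.5236 0.016 ] [[0.6252557052945509, 0.06832202988240033], [0.6238057482084807, -0.0382528074709336], [0.4226494555594102, -0.03671399220073526], [0.4226918068407308, 0.07045248935164647]] [np.float64(0.2025751016644435), np.float64(0.10658470027373078), np.float64(0.20116217841521372), np.float64(0.10716648992081435)]
stat [0.5309 0.3904] [np.float64(0.14147205041601513), np.float64(0.17514898650626104), np.float64(0.14003702744394875), np.float64(0.17636200073423686)]
yaw -9.724854756950972 ringL [0.5177 0.4434] ringR [0.5008 0.3449] back [0.5565 0.386 ]
trayyaw -0.5207274064136894
[0.7101 0.3632 0.139 ]
[0.6928 0.1672 0.4   ]
[0.3256 0.2813 0.08  ]
greencap [0.6994 0.369  0.139 ]
[[ 0.9589  0.2839 -0.0003]
 [ 0.2839 -0.9589  0.0016]
 [ 0.0002 -0.0017 -1.    ]]
```

```bash
python3 -m crank '[[[100,0,0,-0.01,0,0,6.55],[100,0,0,-0.01,0,0,6.55],[100,0,0,0,0,0,6.55],[100,0,0,0,0,0,6.55],[100,0.05,0,0,0,0,0],[100,0.05,0,0,0,0,0],[100,0.05,0,0,0,0,0],[100,0.04,0,0,0,0,0]]]'
cat >> h.py <<'E'
def togo(x,y,z,yaw=None):
    s=state();r=rot(s['eef_rot']);d=r.inv().apply(np.array([x,y,z])-s['tool_pos'])
    print('tool',np.round(s['tool_pos'],4),'togo',np.round(d,4),'yaw',round(np.degrees(np.arctan2(*r.as_matrix()[[1,0],0])),2),'tilt',np.round(r.as_matrix()[:2,2],4),'open',round(s['opening'],3),'f',round(s['grasp_force'],1),np.round(s['ft_force'],1),'t',s['t'])
E
python3 - <<'E'
from h import *
togo(.502,.3448,.20)
a=cv2.imread('pics/side0.png')[160:270,230:430]
cv2.imwrite('pics/scrop.png',cv2.resize(a,None,fx=4,fy=4,interpolation=cv2.INTER_CUBIC))
E
```

```text
t: 0.9
tool_pos: [0.3601, -0.6072, 0.2507]
eef_rot: [-0.0, 0.996, -0.084, 0.0]
ft_force: [-0.9, -0.9, -0.0]
opening: 1.0
grasp_force: 0.0
tool [ 0.3601 -0.6072  0.2507] togo [-0.0202 -0.9623  0.0514] yaw -9.68 tilt [0.0003 0.0007] open 1.0 f 0.0 [-0.9 -0.9 -0. ] t 0.9
```

View pics/scrop.png

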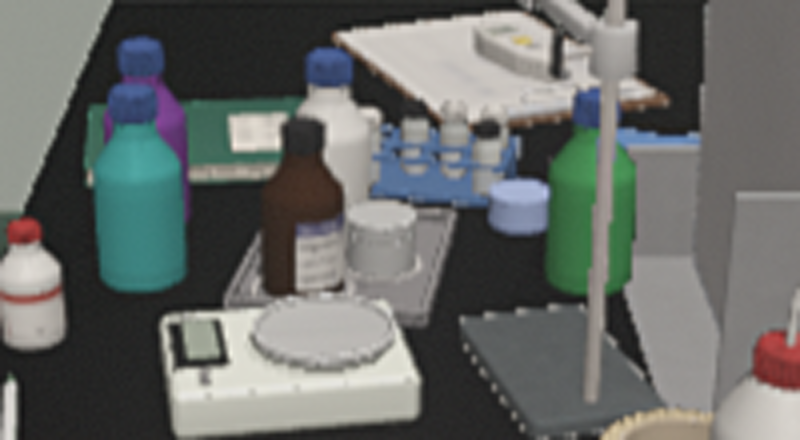

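Both caps sit directly on sloping shoulders, so I'll grip the caps only. Now moving to amber.

```bash
R='x'; python3 -m crank '[[[100,0,-0.05,0,0,0,0],[100,0,-0.05,0,0,0,0],[100,0,-0.05,0,0,0,0],[100,0,-0.05,0,0,0,0],[100,0,-0.05,0,0,0,0],[100,0,-0.05,0,0,0,0],[100,0,-0.05,0,0,0,0],[100,0,-0.05,0,0,0,0]]]' >/dev/null; python3 -m crank '[[[100,0,-0.05,0,0,0,0],[100,0,-0.05,0,0,0,0],[100,0,-0.05,0,0,0,0],[100,0,-0.05,0,0,0,0],[100,0,-0.05,0,0,0,0],[100,0,-0.05,0,0,0,0],[100,-0.01,-0.05,0,0,0,0],[100,-0.01,-0.05,0,0,0,0]]]'>/dev/null; python3 -c "
from h import *
togo(.5015,.3448,.106)"
```

```text
tool [0.4725 0.1846 0.2511] togo [ 0.0017 -0.1628  0.1451] yaw -9.71 tilt [-0.0003 -0.0001] open 1.0 f 0.0 [0.2 0.1 0.3] t 2.5
```

```bash
python3 -m crank '[[[100,0.002,-0.05,0,0,0,0],[100,0,-0.05,0,0,0,0],[100,0,-0.05,0,0,0,0],[100,0,-0.013,0.02,0,0,0],[100,0,0,0.04,0,0,0],[100,0,0,0.04,0,0,0],[100,0,0,0.03,0,0,0],[100,0,0,0.015,0,0,0]]]' >/dev/null;  python3 -c "
from h import *
togo(.5015,.3448,.106)
cv2.imwrite('pics/side1.png',cv2.resize(snapshot('side')[130:270,230:430],None,fx=4,fy=4))"
```

```text
tool [0.4999 0.3418 0.1027] togo [ 0.001  -0.0032 -0.0033] yaw -9.7 tilt [-0.0052 -0.0026] open 0.999 f 0.0 [ 0.1 -0.8  0.3] t 3.3
```

View pics/side1.png

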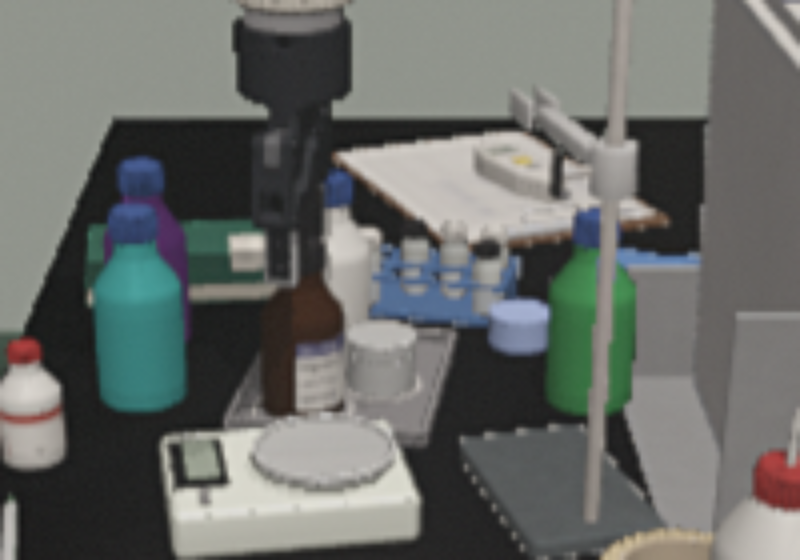

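The fingers straddle the black cap, with the cap at about (300,255) in the crop, and the tips are near its bottom edge. I'll nudge and close.

```bash
python3 -m crank '[[[100,0.001,-0.003,-0.003,0,0,0],[30,0,0,0,0,0,0],[20,0,0,0,0,0,0],[20,0,0,0,0,0,0],[20,0,0,0,0,0,0],[20,0,0,0,0,0,0],[20,0,0,0,0,0,0],[20,0,0,0,0,0,0]]]' 60;  python3 -c "
from h import *
togo(.5015,.3448,.106)"
```

```text
t: 4.15
tool_pos: [0.5044, 0.3456, 0.1106]
eef_rot: [-0.0, 0.996, -0.085, 0.001]
ft_force: [-1.1, -1.7, 5.6]
opening: 0.333
grasp_force: 59.0
tool [0.5044 0.3456 0.1106] togo [-0.0027  0.0013  0.0046] yaw -9.7 tilt [0.0016 0.0004] open 0.333 f 59.0 [-1.1 -1.7  5.6] t 4.15
```

```bash
python3 -m crank '[[[20,0,0,-0.01,0,0,0],[20,0,0,-0.025,0,0,0],[20,0,0,-0.035,0,0,0],[20,0,0,-0.025,0,0,0],[20,0,0,-0.01,0,0,0],[20,0,0,0,0,0,0]]]';  python3 -c "
from h import *
togo(.4776,.0174,.2156)"
```

```text
t: 4.75
tool_pos: [0.5045, 0.3461, 0.2161]
eef_rot: [-0.001, 0.996, -0.085, 0.001]
ft_force: [1.0, 0.2, -2.5]
opening: 0.334
grasp_force: 59.8
tool [0.5045 0.3461 0.2161] togo [ 2.890e-02  3.286e-01 -2.000e-04] yaw -9.71 tilt [0.0028 0.0017] open 0.334 f 59.8 [ 1.   0.2 -2.5] t 4.75
```

```bash
python3 -m crank '[[[20,0.005,0.015,0,0,0,0],[20,0.006,0.03,0,0,0,0],[20,0.006,0.04,0,0,0,0],[20,0.006,0.04,0,0,0,0],[20,0.006,0.04,0,0,0,0],[20,0,0.04,0,0,0,0],[20,0,0.04,0,0,0,0],[20,0,0.035,0,0,0,0]]]'>/dev/null; python3 -m crank '[[[20,0,0.025,0,0,0,0],[20,0,0.016,0,0,0,0],[20,0,0.008,0,0,0,0],[20,0,0,0,0,0,0],[20,0,0,0,0,0,0]]]'>/dev/null;  python3 -c "
from h import *
togo(.4776,.0174,.1110)
cv2.imwrite('pics/side2.png',snapshot('side'))"
```

```text
tool [0.4764 0.0168 0.2137] togo [ 0.0012 -0.0007  0.1027] yaw -9.73 tilt [-0.0012  0.0007] open 0.333 f 59.9 [-0.  -0.4 -2.6] t 6.05
```

View pics/side2.png

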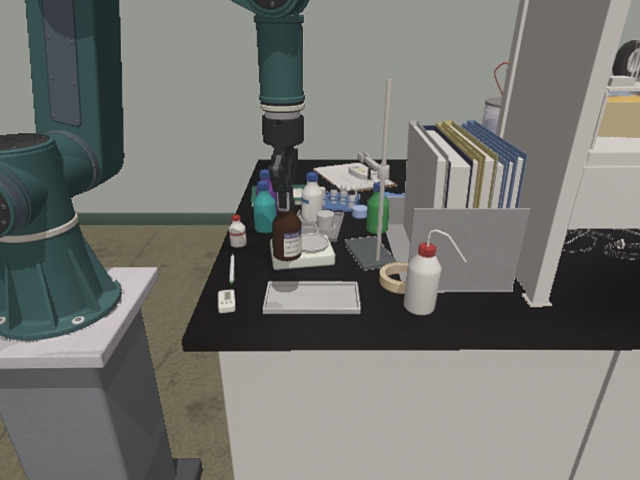

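Amber hangs upright over the tray's front half, at about (287,235). Lowering and releasing.

```bash
python3 -m crank '[[[20,0.001,0,0.02,0,0,0],[20,0,0,0.035,0,0,0],[20,0,0,0.025,0,0,0],[20,0,0,0.014,0,0,0],[20,0,0,0.004,0,0,0],[20,0,0,0.002,0,0,0],[20,0,0,0,0,0,0],[20,0,0,0,0,0,0]]]'>/dev/null;  python3 -c "
from h import *
togo(.4776,.0174,.1110)"
```

```text
tool [0.4787 0.0165 0.1152] togo [-0.0013 -0.0007  0.0042] yaw -9.69 tilt [ 0.0018 -0.0001] open 0.332 f 59.9 [ 0.5  0.5 -1.7] t 6.9
```

```bash
python3 -m crank '[[[20,0,0,0.002,0,0,0],[20,0,0,0.002,0,0,0],[20,0,0,0,0,0,0],[20,0,0,0,0,0,0]]]'
```

```text
t: 7.3
tool_pos: [0.4782, 0.0162, 0.1106]
eef_rot: [-0.0, 0.996, -0.085, 0.0]
ft_force: [0.8, -0.3, -0.5]
opening: 0.337
grasp_force: 60.1
```

```bash
python3 -m crank '[[[50,0,0,0,0,0,0],[90,0,0,0,0,0,0],[100,0,0,0,0,0,0],[100,0,0,-0.01,0,0,0],[100,0,0,-0.03,0,0,0],[100,0,0,-0.045,0,0,0],[100,0,0,-0.03,0,0,0],[100,0,0,0,0,0,0]]]'>/dev/null; python3 -c "
from h import *
togo(.5185,.4415,.121)
togo(.5185,.4415,.121)"
```

```text
tool [0.4812 0.016  0.2304] togo [-0.0359 -0.4256  0.1094] yaw -9.7 tilt [ 0.0094 -0.0009] open 1.002 f 0.0 [ 0.6 -0.3  0.5] t 8.1
tool [0.4812 0.016  0.2304] togo [-0.0359 -0.4256  0.1094] yaw -9.7 tilt [ 0.0094 -0.0009] open 1.002 f 0.0 [ 0.6 -0.3  0.5] t 8.1
```

```bash
python3 -m crank '[[[100,-0.004,-0.04,0,0,0,0],[100,-0.004,-0.05,0,0,0,0],[100,-0.004,-0.05,0,0,0,0],[100,-0.004,-0.05,0,0,0,0],[100,-0.004,-0.05,0,0,0,0],[100,-0.004,-0.05,0,0,0,0],[100,-0.004,-0.05,0,0,0,0],[100,-0.004,-0.04,0,0,0,0]]]'>/dev/null; python3 -m crank '[[[100,-0.002,-0.03,0,0,0,0],[100,-0.002,-0.015,0.02,0,0,0],[100,0,0,0.03,0,0,0],[100,0,0,0.03,0,0,0],[100,0,0,0.01,0,0,0],[100,0,0,0,0,0,0],[100,0,0,0,0,0,0]]]' ; python3 -c "
from h import *
togo(.5180,.4415,.1235)"
```

```text
t: 9.6
tool_pos: [0.5146, 0.4405, 0.1363]
eef_rot: [-0.0, 0.996, -0.085, 0.0]
ft_force: [-0.3, 0.7, 0.5]
opening: 0.997
grasp_force: 0.0
tool [0.5146 0.4405 0.1363] togo [ 0.0032 -0.0015  0.0128] yaw -9.72 tilt [0.0008 0.0007] open 0.997 f 0.0 [-0.3  0.7  0.5] t 9.6
```

```bash
python3 -m crank '[[[100,0.003,-0.002,0.012,0,0,0],[100,0,0,0,0,0,0],[100,0,0,0,0,0,0]]]' ; python3 -m crank '[[[40,0,0,0,0,0,0],[22,0,0,0,0,0,0],[22,0,0,0,0,0,0],[22,0,0,0,0,0,0],[22,0,0,0,0,0,0],[22,0,0,0,0,0,0],[22,0,0,0,0,0,0]]]' 60;  python3 -c "
from h import *
togo(.5180,.4415,.1235)
cv2.imwrite('pics/side3.png',cv2.resize(snapshot('side')[130:270,230:430],None,fx=4,fy=4))"
```

```text
t: 9.9
tool_pos: [0.5175, 0.4418, 0.1236]
eef_rot: [-0.0, 0.996, -0.085, 0.0]
ft_force: [0.1, 0.6, 0.5]
opening: 0.999
grasp_force: 0.0
t: 10.6
tool_pos: [0.5177, 0.4421, 0.1239]
eef_rot: [-0.0, 0.996, -0.085, 0.0]
ft_force: [0.5, 0.0, 4.7]
opening: 0.362
grasp_force: 60.0
tool [0.5177 0.4421 0.1239] togo [0.0004 0.0006 0.0004] yaw -9.71 tilt [0.0009 0.0008] open 0.362 f 60.0 [0.5 0.  4.7] t 10.6
```

View pics/side3.png

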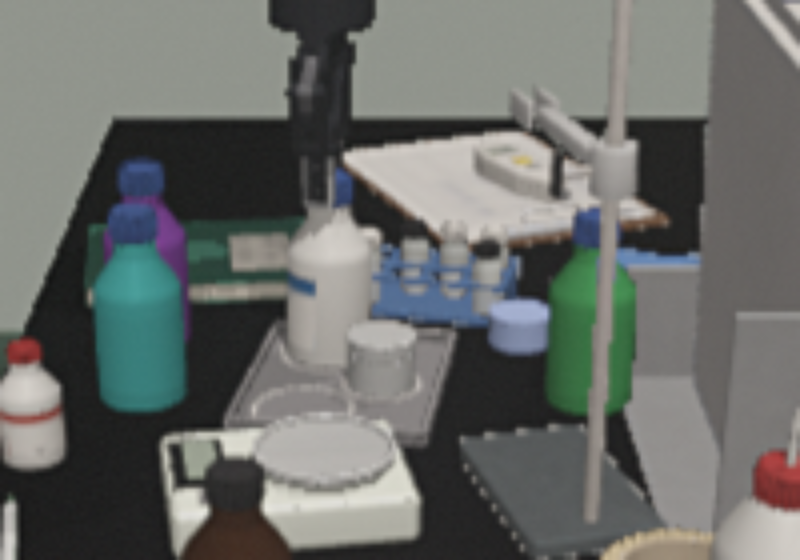

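Run:
```python
from h import *
t=state()['tool_pos']; r=rot(state()['eef_rot'])
P=[t+r.apply([0,.017+.008,-.019]),[.5181,.4409,.133],[.5023,.3447,.119],t]
q=proj('side',P); print(np.round(np.c_[(q[:,0]-230)*4,(q[:,1]-130)*4]))
# side cap centres: white scrop(329,68)->px ; amber scrop(304,135)
for u,v,z,n in[(329,68,.133,'w'),(304,135,.119,'a')]:
    o,d=ray('side',230+u/4,160+v/4)
    y={'w':.441,'a':.345}[n]; print(n,o+d*(y-o[1])/d[1])
```

```text
[[316. 182.]
 [323. 185.]
 [298. 251.]
 [323. 197.]]
w [0.52240255 0.441      0.13089293]
a [0.50656521 0.345      0.11577561]
```

The white cap is well gripped, within about 3 mm in x by the cross-check. Amber's ring is now free. Lifting white.

```bash
python3 -m crank '[[[22,0,0,-0.01,0,0,0],[22,0,0,-0.025,0,0,0],[22,0,0,-0.035,0,0,0],[22,0,0,-0.03,0,0,0],[22,0,0,-0.015,0,0,0],[22,0,0,-0.005,0,0,0],[22,0,0,0,0,0,0]]]';  python3 -c "
from h import *
togo(.5710,.0165,.2439)"
```

```text
t: 11.35
tool_pos: [0.517, 0.4415, 0.2429]
eef_rot: [0.0, 0.996, -0.085, -0.0]
ft_force: [-0.3, 0.3, -3.6]
opening: 0.365
grasp_force: 60.1
tool [0.517  0.4415 0.2429] togo [ 0.125   0.4098 -0.0009] yaw -9.71 tilt [-0.0006 -0.0004] open 0.365 f 60.1 [-0.3  0.3 -3.6] t 11.35
```

Run:
```python
from h import *
b=at('side',378,260,.01);print('rod base',b)
for u,v in[(384,172),(388,80)]:
    o,d=ray('side',u,v);print(o+d*(b[1]-o[1])/d[1])
for z in(.2,.25,.3):
    print(z,[at('top',u,v,z)[:2].round(3).tolist() for u,v in[(265,185),(300,178),(340,168)]])
```

```text
rod base [0.68633382 0.16569516 0.01      ]
[0.68692386 0.16569516 0.23455283]
[0.68257261 0.16569516 0.42848778]
0.2 [[0.65, 0.311], [0.665, 0.243], [0.687, 0.165]]
0.25 [[0.639, 0.306], [0.654, 0.241], [0.675, 0.167]]
0.3 [[0.629, 0.301], [0.643, 0.239], [0.662, 0.168]]
```

The stand's clamp reaches to about (0.64, 0.31, 0.235), so I'll travel straight in -y at x≈0.517 first.

```bash
python3 -m crank '[[[22,0.003,0.015,0,0,0,0],[22,0.005,0.03,0,0,0,0],[22,0.007,0.04,0,0,0,0],[22,0.007,0.04,0,0,0,0],[22,0.007,0.04,0,0,0,0],[22,0.007,0.04,0,0,0,0],[22,0.007,0.04,0,0,0,0],[22,0.007,0.04,0,0,0,0]]]'>/dev/null; python3 -m crank '[[[22,0.01,0.04,0,0,0,0],[22,0.015,0.03,0,0,0,0],[22,0.015,0.02,0,0,0,0],[22,0.015,0.015,0,0,0,0],[22,0.012,0.01,0,0,0,0],[22,0.006,0.005,0,0,0,0],[22,0,0,0,0,0,0],[22,0,0,0,0,0,0]]]'>/dev/null; python3 -c "
from h import *
togo(.5710,.0165,.1239)
cv2.imwrite('pics/side4.png',snapshot('side'))"
```

```text
tool [0.5694 0.0225 0.2428] togo [0.0028 0.0057 0.1189] yaw -9.69 tilt [-0.0016  0.0007] open 0.362 f 60.3 [-0.8  0.  -3.5] t 12.95
```

View pics/side4.png

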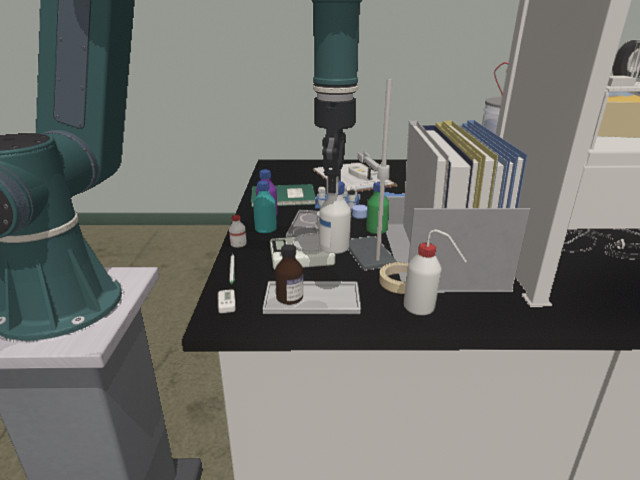

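Amber stands in the tray at about (289,277), and white hangs clear above the back half. Lowering it.

```bash
python3 -m crank '[[[22,0.002,0.005,0.02,0,0,0],[22,0,0,0.04,0,0,0],[22,0,0,0.035,0,0,0],[22,0,0,0.017,0,0,0],[22,0,0,0.003,0,0,0],[22,0,0,0,0,0,0],[22,0,0,0,0,0,0],[22,0,0,0,0,0,0]]]'; python3 -m crank '[[[22,0,0,0.002,0,0,0],[22,0,0,0.002,0,0,0],[22,0,0,0,0,0,0]]]'
```

```text
t: 13.8
tool_pos: [0.5725, 0.0167, 0.1299]
eef_rot: [-0.0, 0.996, -0.084, 0.001]
ft_force: [0.7, -0.6, -3.1]
opening: 0.361
grasp_force: 60.3
t: 14.1
tool_pos: [0.5712, 0.0166, 0.1243]
eef_rot: [-0.0, 0.996, -0.085, -0.0]
ft_force: [0.7, -0.1, -3.1]
opening: 0.364
grasp_force: 60.3
```

```bash
python3 -m crank '[[[22,0,0,0.001,0,0,0],[22,0,0,0,0,0,0],[22,0,0,0,0,0,0]]]'
```

```text
t: 14.4
tool_pos: [0.5718, 0.0165, 0.1239]
eef_rot: [-0.0, 0.996, -0.085, 0.001]
ft_force: [-0.6, 0.2, 5.8]
opening: 0.366
grasp_force: 61.1
```

Contact is made. Release and rise.

```bash
python3 -m crank '[[[50,0,0,0,0,0,0],[90,0,0,0,0,0,0],[100,0,0,0,0,0,0],[100,0,0,-0.01,0,0,0],[100,0,0,-0.03,0,0,0],[100,0,0,-0.04,0,0,0],[100,-0.02,-0.01,-0.02,0,0,0],[100,-0.03,-0.03,0,0,0,0]]]'>/dev/null; python3 -c "
from h import *
togo(.556,.386,.20)
a=snapshot('top')[200:350,170:435]
cv2.imwrite('pics/top5.png',cv2.resize(a,None,fx=3,fy=3,interpolation=cv2.INTER_CUBIC))"
```

```text
tool [0.5326 0.0631 0.2277] togo [-0.0326 -0.3221  0.0277] yaw -9.88 tilt [ 0.0091 -0.0009] open 1.003 f 0.0 [ 0.2  0.7 -0.5] t 15.2
```

View pics/top5.png

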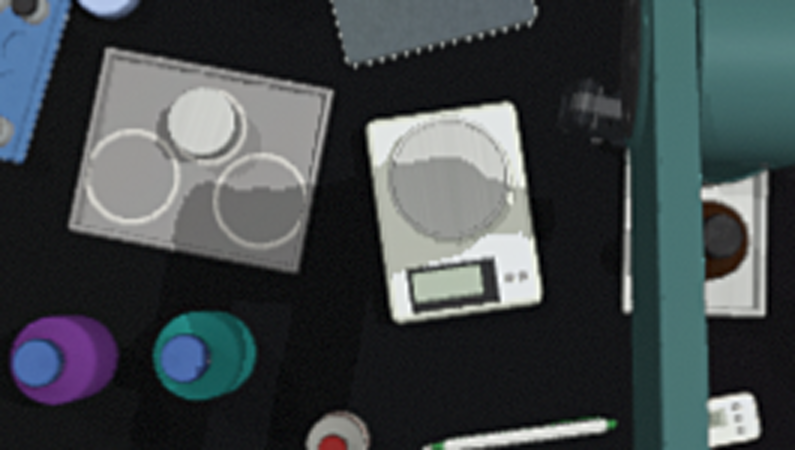

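The tin hasn't moved (203,123) and both rings are empty. Amber is in the tray at (722,240). Now to the tin.

```bash
python3 -m crank '[[[100,-0.03,-0.04,0,0,0,0],[100,-0.009,-0.049,0,0,0,0],[100,-0.009,-0.049,0,0,0,0],[100,-0.009,-0.049,0,0,0,0],[100,-0.008,-0.049,0,0,0,0],[100,-0.008,-0.04,0,0,0,0],[100,0.01,-0.03,0,0,0,0],[100,0.02,-0.012,0,0,0,0]]]'>/dev/null; python3 -c "
from h import *
togo(.556,.386,.07)"
```

```text
tool [0.5389 0.3888 0.2238] togo [1.740e-02 1.000e-04 1.538e-01] yaw -9.48 tilt [-0.0005  0.0013] open 0.998 f 0.0 [-0.1 -0.2 -0.2] t 16.05
```

```bash
python3 -m crank '[[[100,0.01,0,0.02,0,0,0],[100,0.007,0,0.045,0,0,0],[100,0,0,0.045,0,0,0],[100,0,0,0.04,0,0,0],[100,0,0,0.025,0,0,0],[100,0,0,0.01,0,0,0],[100,0,0,0,0,0,0],[100,0,0,0,0,0,0]]]'>/dev/null; python3 -c "
from h import *
togo(.556,.386,.015)"
```

```text
tool [0.5579 0.3829 0.0399] togo [-0.0024 -0.0027  0.0249] yaw -9.7 tilt [0.002  0.0012] open 1.0 f 0.0 [0.1 0.1 1. ] t 16.85
```

```bash
python3 -m crank '[[[100,-0.002,-0.003,0.014,0,0,0],[100,0,0,0.01,0,0,0],[100,0,0,0,0,0,0],[100,0,0,0,0,0,0]]]'; python3 -m crank '[[[70,0,0,0,0,0,0],[45,0,0,0,0,0,0],[40,0,0,0,0,0,0],[40,0,0,0,0,0,0],[40,0,0,0,0,0,0],[40,0,0,0,0,0,0]]]' 50
```

```text
t: 17.25
tool_pos: [0.555, 0.3855, 0.014]
eef_rot: [0.0, 0.996, -0.085, -0.0]
ft_force: [0.3, 0.9, 0.6]
opening: 0.998
grasp_force: 0.0
t: 17.85
tool_pos: [0.5558, 0.3859, 0.0151]
eef_rot: [-0.0, 0.996, -0.085, 0.0]
ft_force: [-0.7, 0.6, 6.0]
opening: 0.562
grasp_force: 52.1
```

```bash
python3 -m crank '[[[40,0,0,-0.01,0,0,0],[40,0,0,-0.03,0,0,0],[40,0,0,-0.04,0,0,0],[40,-0.01,0.01,-0.02,0,0,0],[40,-0.01,0.03,0,0,0,0],[40,0,0.04,0,0,0,0],[40,0,0.04,0,0,0,0],[40,0,0.03,0,0,0,0]]]'>/dev/null; python3 -m crank '[[[40,0,0.02,0,0,0,0],[40,0,0,0,0,0,0],[40,0,0,0,0,0,0]]]'>/dev/null;python3 -c "
from h import *
togo(.517,.2033,.055)
a=snapshot('side')[160:280,210:410]
cv2.imwrite('pics/side6.png',cv2.resize(a,None,fx=4,fy=4,interpolation=cv2.INTER_CUBIC))"
```

```text
tool [0.5071 0.2214 0.1146] togo [0.0128 0.0162 0.0596] yaw -9.78 tilt [0.0003 0.0006] open 0.56 f 52.0 [ 0.8  0.  -1.5] t 18.95
```

View pics/side6.png

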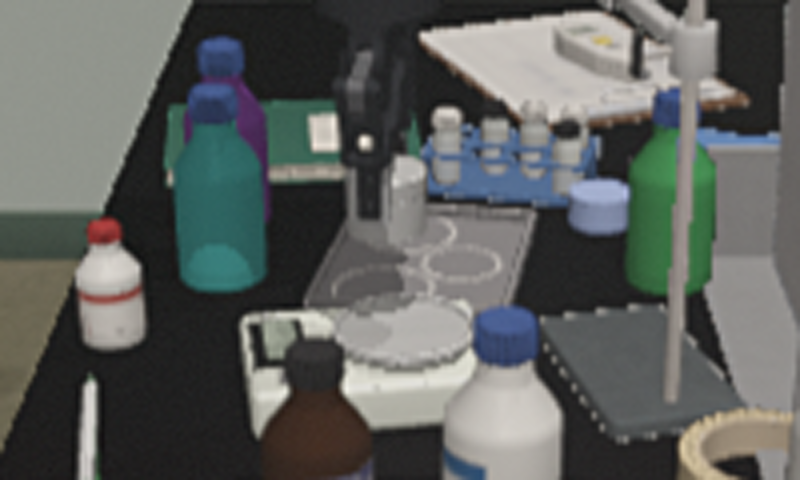

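The tin is held level, its centre at about (386,205) in the crop, and both bottles stand in the tray. Lowering onto the pan.

```bash
python3 -m crank '[[[40,0.008,0.01,0.01,0,0,0],[40,0.004,0.006,0.02,0,0,0],[40,0,0,0.015,0,0,0],[40,0,0,0.008,0,0,0],[40,0,0,0,0,0,0],[40,0,0,0,0,0,0]]]';python3 -m crank '[[[40,0,0,0.003,0,0,0],[40,0,0,0.002,0,0,0],[40,0,0,0,0,0,0],[40,0,0,0,0,0,0]]]'
```

```text
t: 19.6
tool_pos: [0.5163, 0.2039, 0.0612]
eef_rot: [-0.0, 0.996, -0.084, -0.0]
ft_force: [-0.3, 0.2, -1.4]
opening: 0.561
grasp_force: 52.0
t: 20.0
tool_pos: [0.5162, 0.2037, 0.0566]
eef_rot: [-0.0, 0.996, -0.085, 0.0]
ft_force: [0.2, 0.1, -0.6]
opening: 0.563
grasp_force: 52.0
```

```bash
python3 -m crank '[[[40,0,0,0.001,0,0,0],[40,0,0,0,0,0,0],[40,0,0,0,0,0,0]]]'; python3 -m crank '[[[60,0,0,0,0,0,0],[80,0,0,0,0,0,0],[90,0,0,0,0,0,0],[90,0,0,-0.01,0,0,0],[90,0,0,-0.04,0,0,0],[90,0,0,-0.05,0,0,0],[90,0,0,-0.05,0,0,0],[90,0,0,-0.03,0,0,0]]]'; python3 -m crank '[[[100,-0.03,-0.02,0,0,0,0],[100,-0.03,0,0,0,0,0],[100,0,0.01,0,0,0,0]]]'; python3 -c "
from h import *
togo(.5718,.0165,.1239)
a=snapshot('top')[200:350,170:435]
cv2.imwrite('pics/top7.png',cv2.resize(a,None,fx=3,fy=3,interpolation=cv2.INTER_CUBIC))"
```

```text
t: 20.3
tool_pos: [0.5161, 0.2036, 0.0554]
eef_rot: [-0.0, 0.996, -0.085, -0.0]
ft_force: [0.3, 0.1, -2.0]
opening: 0.563
grasp_force: 52.0
t: 21.1
tool_pos: [0.5176, 0.204, 0.2403]
eef_rot: [-0.001, 0.996, -0.085, 0.003]
ft_force: [1.0, 0.4, -0.5]
opening: 0.9
grasp_force: 0.0
t: 21.4
tool_pos: [0.455, 0.2246, 0.2362]
eef_rot: [-0.0, 0.997, -0.083, -0.001]
ft_force: [0.2, -0.4, -1.4]
opening: 1.002
grasp_force: 0.0
tool [0.455  0.2246 0.2362] togo [0.1499 0.1859 0.1119] yaw -9.56 tilt [-0.0017  0.0008] open 1.002 f 0.0 [ 0.2 -0.4 -1.4] t 21.4
```

View pics/top7.png

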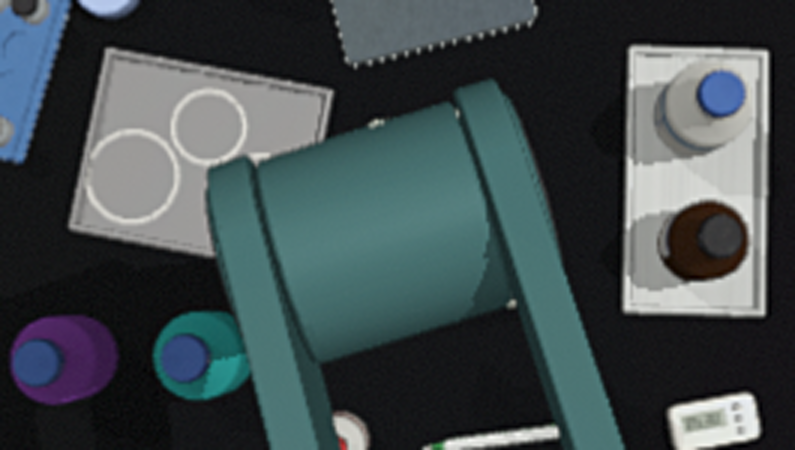

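Both bottles are upright in the tray: blue cap at (722,93), black cap at (720,237). The balance is hidden by the arm. Next I fetch white and check the tin from there.

```bash
python3 -m crank '[[[100,0.02,0.04,0,0,0,0],[100,0.03,0.05,0,0,0,0],[100,0.03,0.05,0,0,0,0],[100,0.035,0.03,0,0,0,0],[100,0.03,0.015,0,0,0,0],[100,0.005,0,0,0,0,0],[100,0,0,0,0,0,0],[100,0,0,0,0,0,0]]]'>/dev/null; python3 -c "
from h import *
togo(.5718,.0165,.1239)
c=lambda u,v,z:at('top',170+(u+.5)/3-.5,200+(v+.5)/3-.5,z)
print(c(722,93,.143),c(720,237,.128))
a=snapshot('top')[200:350,170:435]
cv2.imwrite('pics/top8.png',cv2.resize(a,None,fx=3,fy=3,interpolation=cv2.INTER_CUBIC))"
```

```text
tool [0.5685 0.0317 0.2351] togo [0.0059 0.0144 0.1112] yaw -9.72 tilt [-0.0012  0.0004] open 0.997 f 0.0 [ 0.2 -0.7  0.7] t 22.25
[0.57314709 0.01788123 0.143     ] [0.47597045 0.01629702 0.128     ]
```

View pics/top8.png

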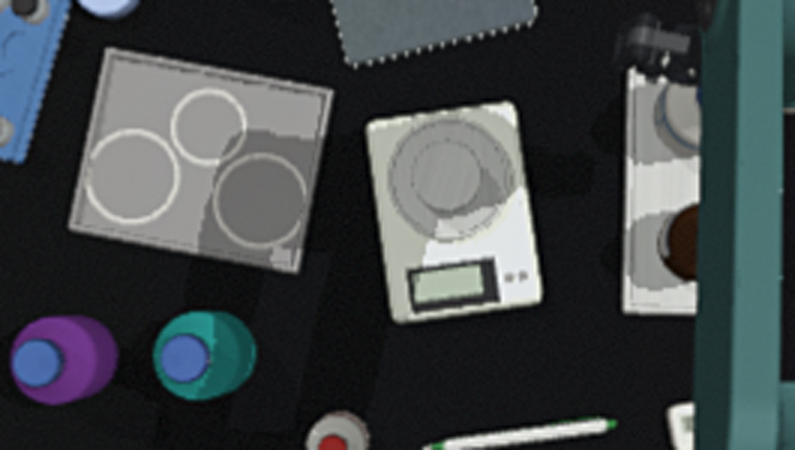

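The tin sits centred on the pan, lid at about (448,177). Grasping white.

```bash
python3 -m crank '[[[100,0.006,0.014,0.01,0,0,0],[100,0,0,0.03,0,0,0],[100,0,0,0.04,0,0,0],[100,0,0,0.021,0,0,0],[100,0,0,0.005,0,0,0],[100,0,0,0,0,0,0],[100,0,0,0,0,0,0]]]'; python3 -c "
from h import *
togo(.5718,.0165,.1239)"
```

```text
t: 23.0
tool_pos: [0.5737, 0.0165, 0.1304]
eef_rot: [0.0, 0.996, -0.084, 0.001]
ft_force: [-0.2, -1.0, -0.5]
opening: 0.994
grasp_force: 0.0
tool [0.5737 0.0165 0.1304] togo [-0.0019  0.0003  0.0065] yaw -9.69 tilt [ 0.0019 -0.0002] open 0.994 f 0.0 [-0.2 -1.  -0.5] t 23.0
```

```bash
python3 -m crank '[[[100,-0.001,0,0.006,0,0,0],[100,0,0,0,0,0,0],[40,0,0,0,0,0,0],[22,0,0,0,0,0,0],[22,0,0,0,0,0,0],[22,0,0,0,0,0,0],[22,0,0,0,0,0,0],[22,0,0,0,0,0,0]]]' 60; python3 -m crank '[[[22,0,0,-0.01,0,0,0],[22,0,0,-0.025,0,0,0],[22,0,0,-0.035,0,0,0],[22,0,0,-0.03,0,0,0],[22,0,0,-0.015,0,0,0],[22,0,0,-0.005,0,0,0],[22,0,0,0,0,0,0]]]'; python3 -c "
from h import *
togo(.5180,.4420,.2439)"
```

```text
t: 23.8
tool_pos: [0.5722, 0.0166, 0.1238]
eef_rot: [0.0, 0.996, -0.085, 0.0]
ft_force: [-2.4, -0.8, 4.6]
opening: 0.364
grasp_force: 59.7
t: 24.5
tool_pos: [0.5717, 0.0169, 0.2436]
eef_rot: [-0.0, 0.996, -0.085, 0.0]
ft_force: [-1.0, 0.5, -3.0]
opening: 0.363
grasp_force: 60.1
tool [0.5717 0.0169 0.2436] togo [-1.246e-01 -4.100e-01 -3.000e-04] yaw -9.71 tilt [0.0004 0.0002] open 0.363 f 60.1 [-1.   0.5 -3. ] t 24.5
```

```bash
python3 -m crank '[[[22,-0.004,-0.015,0,0,0,0],[22,-0.01,-0.03,0,0,0,0],[22,-0.016,-0.04,0,0,0,0],[22,-0.025,-0.04,0,0,0,0],[22,-0.025,-0.04,0,0,0,0],[22,-0.008,-0.04,0,0,0,0],[22,-0.007,-0.04,0,0,0,0],[22,-0.007,-0.04,0,0,0,0]]]'>/dev/null; python3 -m crank '[[[22,-0.007,-0.04,0,0,0,0],[22,-0.006,-0.035,0,0,0,0],[22,-0.004,-0.025,0,0,0,0],[22,-0.003,-0.015,0,0,0,0],[22,-0.002,-0.006,0,0,0,0],[22,0,0,0,0,0,0],[22,0,0,0,0,0,0]]]'>/dev/null; python3 -c "
from h import *
togo(.5180,.4420,.1239)"
```

```text
tool [0.5178 0.4367 0.243 ] togo [-0.0006 -0.0055  0.119 ] yaw -9.74 tilt [-0.0009 -0.0012] open 0.364 f 60.2 [-0.1 -1.1 -3. ] t 26.0
```

```bash
python3 -m crank '[[[22,0,-0.005,0.02,0,0,0],[22,0,0,0.04,0,0,0],[22,0,0,0.035,0,0,0],[22,0,0,0.017,0,0,0],[22,0,0,0.003,0,0,0],[22,0,0,0,0,0,0],[22,0,0,0,0,0,0],[22,0,0,0,0,0,0]]]'; python3 -c "
from h import *
togo(.5180,.4420,.1239)"
```

```text
t: 26.8
tool_pos: [0.5201, 0.4433, 0.1303]
eef_rot: [-0.001, 0.996, -0.085, 0.001]
ft_force: [-0.2, 0.3, -3.3]
opening: 0.357
grasp_force: 60.3
tool [0.5201 0.4433 0.1303] togo [-0.0019  0.0017  0.0064] yaw -9.73 tilt [0.0027 0.0019] open 0.357 f 60.3 [-0.2  0.3 -3.3] t 26.8
```

```bash
python3 -m crank '[[[22,-0.001,0.001,0.003,0,0,0],[22,0,0,0.001,0,0,0],[22,0,0,0,0,0,0],[22,0,0,0,0,0,0]]]';python3 -m crank '[[[22,0,0,0.001,0,0,0],[22,0,0,0,0,0,0],[22,0,0,0,0,0,0]]]'
```

```text
t: 27.2
tool_pos: [0.5177, 0.442, 0.1244]
eef_rot: [-0.0, 0.996, -0.085, -0.0]
ft_force: [-0.7, 0.5, -2.7]
opening: 0.36
grasp_force: 60.3
t: 27.5
tool_pos: [0.5181, 0.4422, 0.1239]
eef_rot: [-0.0, 0.996, -0.085, 0.0]
ft_force: [-0.3, -1.8, 2.3]
opening: 0.362
grasp_force: 60.8
```

Seated. Release, rise, and go to amber in the tray at TCP (0.478, 0.0163, 0.1106).

```bash
python3 -m crank '[[[50,0,0,0,0,0,0],[90,0,0,0,0,0,0],[100,0,0,0,0,0,0],[100,0,0,-0.01,0,0,0],[100,0,0,-0.03,0,0,0],[100,0,0,-0.045,0,0,0],[100,0,0,-0.025,0,0,0],[100,0,0.02,0,0,0,0]]]'>/dev/null; python3 -m crank '[[[100,0.004,0.05,0,0,0,0],[100,0.004,0.05,0,0,0,0],[100,0.004,0.05,0,0,0,0],[100,0.004,0.05,0,0,0,0],[100,0.004,0.05,0,0,0,0],[100,0.004,0.05,0,0,0,0],[100,0.004,0.05,0,0,0,0],[100,0.004,0.04,0,0,0,0]]]'>/dev/null; python3 -m crank '[[[100,0,0,0,0,0,0],[100,0,0,0,0,0,0]]]'>/dev/null; python3 -c "
from h import *
togo(.478,.0163,.1106)"
```

```text
tool [0.4806 0.033  0.2341] togo [0.0002 0.017  0.1234] yaw -9.87 tilt [0.0012 0.0006] open 0.998 f 0.0 [0.2 0.2 0.1] t 29.3
```

```bash
python3 -m crank '[[[100,0,0.017,0.02,0,0,0],[100,0,0,0.04,0,0,0],[100,0,0,0.035,0,0,0],[100,0,0,0.018,0,0,0],[100,0,0,0.004,0,0,0],[100,0,0,0,0,0,0],[100,0,0,0,0,0,0]]]'>/dev/null; python3 -c "
from h import *
togo(.478,.0163,.1106)"
```

```text
tool [0.4785 0.0175 0.1174] togo [-0.0004  0.0013  0.0068] yaw -9.65 tilt [0.002 0.   ] open 1.0 f 0.0 [ 0.4  0.7 -0.3] t 30.0
```

```bash
python3 -m crank '[[[100,0,0,0.005,0,0,0],[100,0,0,0,0,0,0],[40,0,0,0,0,0,0],[20,0,0,0,0,0,0],[20,0,0,0,0,0,0],[20,0,0,0,0,0,0],[20,0,0,0,0,0,0],[20,0,0,0,0,0,0]]]' 60; python3 -m crank '[[[20,0,0,-0.01,0,0,0],[20,0,0,-0.025,0,0,0],[20,0,0,-0.035,0,0,0],[20,0,0,-0.03,0,0,0],[20,0,0,-0.01,0,0,0],[20,0,0,0,0,0,0],[20,0,0,0,0,0,0]]]'; python3 -c "
from h import *
togo(.5044,.3456,.2156)"
```

```text
t: 30.8
tool_pos: [0.4777, 0.0165, 0.1117]
eef_rot: [0.0, 0.996, -0.085, 0.0]
ft_force: [-1.1, -2.0, 6.4]
opening: 0.336
grasp_force: 59.3
t: 31.5
tool_pos: [0.4764, 0.017, 0.2202]
eef_rot: [-0.0, 0.996, -0.085, -0.001]
ft_force: [-0.2, 0.7, -2.9]
opening: 0.33
grasp_force: 59.7
tool [0.4764 0.017  0.2202] togo [-0.0279 -0.3286  0.0047] yaw -9.71 tilt [-0.0018  0.0004] open 0.33 f 59.7 [-0.2  0.7 -2.9] t 31.5
```

```bash
python3 -m crank '[[[20,-0.002,-0.015,0,0,0,0],[20,-0.003,-0.03,0,0,0,0],[20,-0.004,-0.04,0,0,0,0],[20,-0.004,-0.04,0,0,0,0],[20,-0.004,-0.04,0,0,0,0],[20,-0.004,-0.04,0,0,0,0],[20,-0.004,-0.04,0,0,0,0],[20,-0.003,-0.035,0,0,0,0]]]'>/dev/null; python3 -m crank '[[[20,0,-0.025,0,0,0,0],[20,0,-0.015,0,0,0,0],[20,0,-0.008,0,0,0,0],[20,0,0,0,0,0,0],[20,0,0,0,0,0,0]]]'>/dev/null; python3 -c "
from h import *
togo(.504,.3456,.1115)"
```

```text
tool [0.5048 0.3436 0.2207] togo [-0.001  -0.002   0.1092] yaw -9.74 tilt [-0.0013 -0.0012] open 0.332 f 59.9 [ 0.5  1.  -3.7] t 32.8
```

```bash
python3 -m crank '[[[20,-0.001,-0.001,0.02,0,0,0],[20,0,0,0.035,0,0,0],[20,0,0,0.03,0,0,0],[20,0,0,0.015,0,0,0],[20,0,0,0.003,0,0,0],[20,0,0,0,0,0,0],[20,0,0,0,0,0,0],[20,0,0,0,0,0,0]]]'; python3 -c "
from h import *
togo(.504,.3456,.1115)"
```

```text
t: 33.6
tool_pos: [0.5053, 0.3463, 0.1198]
eef_rot: [-0.001, 0.996, -0.085, 0.001]
ft_force: [0.0, 0.8, -1.8]
opening: 0.334
grasp_force: 59.9
tool [0.5053 0.3463 0.1198] togo [-0.0012  0.0009  0.0083] yaw -9.73 tilt [0.0023 0.0013] open 0.334 f 59.9 [ 0.   0.8 -1.8] t 33.6
```

```bash
python3 -m crank '[[[20,0,0,0.004,0,0,0],[20,0,0,0.002,0,0,0],[20,0,0,0,0,0,0],[20,0,0,0,0,0,0]]]';python3 -m crank '[[[20,0,0,0.0005,0,0,0],[20,0,0,0,0,0,0],[20,0,0,0,0,0,0]]]'
```

```text
t: 34.0
tool_pos: [0.5042, 0.346, 0.1123]
eef_rot: [0.0, 0.996, -0.085, -0.0]
ft_force: [0.3, -0.3, -2.3]
opening: 0.333
grasp_force: 59.8
t: 34.3
tool_pos: [0.5043, 0.346, 0.1119]
eef_rot: [-0.0, 0.996, -0.085, -0.0]
ft_force: [0.3, 0.1, -1.7]
opening: 0.333
grasp_force: 59.9
```

```bash
python3 -m crank '[[[20,0,0,0.001,0,0,0],[20,0,0,0,0,0,0],[20,0,0,0,0,0,0]]]'
```

```text
t: 34.6
tool_pos: [0.5047, 0.3461, 0.1118]
eef_rot: [-0.0, 0.996, -0.085, 0.001]
ft_force: [-1.2, -1.4, 6.2]
opening: 0.331
grasp_force: 60.7
```

Seated. Release, rise, move away and check.

```bash
python3 -m crank '[[[50,0,0,0,0,0,0],[90,0,0,0,0,0,0],[100,0,0,0,0,0,0],[100,0,0,-0.01,0,0,0],[100,0,0,-0.03,0,0,0],[100,0,0,-0.045,0,0,0],[100,0,0,-0.03,0,0,0],[100,0,0.02,0,0,0,0]]]'>/dev/null; python3 -m crank '[[[100,0.004,0.05,0,0,0,0],[100,0.004,0.05,0,0,0,0],[100,0.004,0.05,0,0,0,0],[100,0.004,0.05,0,0,0,0],[100,0.004,0.05,0,0,0,0],[100,0.004,0.05,0,0,0,0],[100,0,0.03,0,0,0,0],[100,0,0,0,0,0,0]]]'>/dev/null; python3 -c "
from h import *
togo(.5,0,.2)
a=snapshot('top')[200:350,170:435]
cv2.imwrite('pics/top9.png',cv2.resize(a,None,fx=3,fy=3,interpolation=cv2.INTER_CUBIC))"
```

```text
tool [ 0.4687 -0.0054  0.2266] togo [ 0.0299 -0.0107  0.0266] yaw -9.95 tilt [ 0.0007 -0.0013] open 1.002 f 0.0 [ 0.7  0.2 -0. ] t 36.2
```

View pics/top9.png

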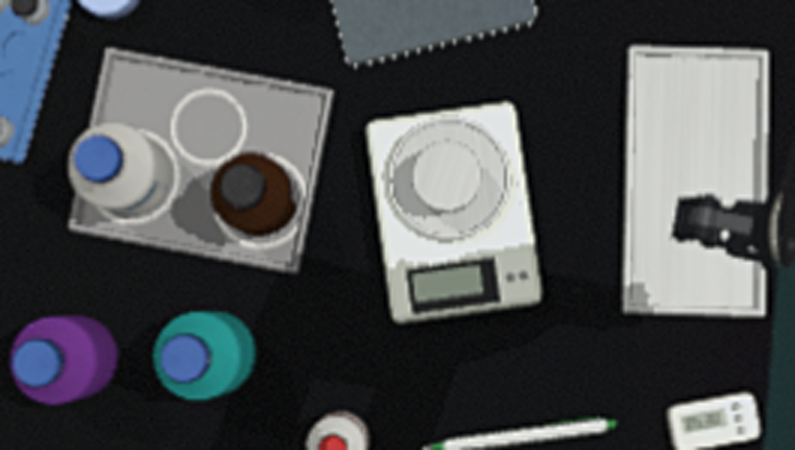

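The blue cap is at (98,158) against (98,160) at the start, and the black cap at (242,186) against (241,188), so both are within about 2 mm. The tin is centred on the pan at (447,175). Handing in.

```bash
python3 -c "
from rig import *
print(close_job())"
```

```text
the job is handed in; nothing more can be done
None
```

I handed the job in at about 36 s of the 115 s: in the last picture both bottles are back on their own rings within about 2 mm, and the tin stands centred on the balance pan; I got no verdict back.

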